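# Hold the specimen cup ready over its pocket in the carrier

## Robot

A 6-joint arm with a two-finger parallel gripper is mounted at the origin on a cart in front of the work surface, level with it; the furniture and walls round the work are solid. World frame = base frame: x ahead of the robot, y to its left, z up, the work surface at z = 0. Lengths are in m, angles in rad, forces in N, time in s.
With the tool pointing down it reaches from about 0.35 to 0.775 m from the base axis. Payload 5.5 kg.
Tool frame: the origin (TCP) lies midway between the tips of the shut fingers; the grasp point (between the pads) lies grasp_offset behind it (grasp_offset is the distance from the TCP to the grasp point, in m); z points along the fingers, y is the line along which they close (so a half turn about z gives the same grasp; the last joint's range is limited). The gripper opens to 85 mm and grips with 20 to 120 N. Pads are 22 mm wide; open, the fingers measure 114 mm over their backs; the gripper's body (76 mm by 85 mm) begins 54 mm behind the grasp point. The pads swing forward as they close: fully open they stand 13 mm farther back than shut.
Start: joints at [1.026, 0.313, 0.046, 1.304, 0, 1.431], TCP at [0.226, 0.529, 0.231] pointing down, gripper open.
Joint ranges: [-2.76, 2.76], [-0.86, 1.69], [-1.03, 1.26], [-2.2, 2.34], [-1.47, 1.5], [-3.14, 3.14]. Speed limits (rad/s): [2.57, 2.57, 3.14, 3.14, 3.14, 3.14].

## Interface

Orientations are given as a unit quaternion [w, x, y, z].
In Python, from workcell import * gives the robot as it stands.
- The arm moves only by the tool step_arm, never from a script. Its argument "deltas" is a list of rows, each a list of 7 numbers: the shift along the world's x, y, z in mm, then the turn, a rotation vector about the world's x, y, z in degrees, then the gripper's target within -1 to 1 (fully open at 1, half-way at 0, shut at -1). A call has 1 to 5 rows; each row shifts and turns the commanded pose from where the row before left it; what a row does not reach is not made up. A row lasts 1/10 s, in which the tool goes at most 50 mm and 8.59 degrees, less where a joint would pass 70% of its speed; a pose out of reach is approached as far as the arm can. A call is refused whole if a number of a shift passes 50 or a number of a turn 8.59, either way. A call with a gripper value outside its range is refused whole. The fingers move at their own pace and stop on an object; "newtons" is the grip in N (left out, the last holds). Time passes only in rows, so rows that do not move let the fingers close. It gives the time, the measured TCP pose, the force, the opening and the grip force at its end, in the units of the state.
- get_state(): the state, without advancing time (a new reading comes with each control period).
- read_camera(name): name is "scene" or "top" or "wrist"; returns a dict with "image" (384x512x3 uint8, red, green, blue), "z_map" (384x512 float32, m along the optical axis (not along the pixel's ray), 0 where there is no reading), "K" (3x3 intrinsics, pixels), "world_from_camera" (4x4, takes a point from camera to world coordinates). Camera axes: x right, y down, z forward; pixel columns grow to the right and rows downward; lengths in m; the calibration is good to about 2 mm. A picture is of the moment at which its call begins.
- hand_in(): hands the job in; it is judged then, once.
The state is a dict: "clock": time; "joint_pos": joint angles; "qvel": joint speeds; "tau": joint torques, N m; "tcp_pos": TCP position; "orientation": TCP orientation; "wrist_force": force on the tool from outside, world axes, zero at the start; "ft_torque": the same for the moment, N m; "finger_gap": finger opening in m; "grip_force": force on a finger pad.
Only numpy, scipy, OpenCV 4.12 (cv2) and the standard library are available. Lean on these libraries where they do the work, as an engineer would, in place of code of your own. Each camera call takes 0.05 s, during which the arm holds its last target. There are 200 camera calls.

## Task

First open the small blue specimen carrier: swing its pale lid up by the black bar handle and right back until it rests open on its stop. Then pick up the orange-lidded specimen cup, keep it upright, lift it over whatever stands in the way without letting it touch the carrier or its contents, and bring it straight above the carrier's one empty round pocket, centred so that it could go straight down, its base about a centimetre above the pocket's mouth. Finish there with the gripper still holding the cup steady in the air, neither lowered nor let go, so that a colleague can check its label before it goes in; everything else stays standing where it was.

Things in the scene. Friction and masses are not known exactly. Their poses are not given: they have to be found in the camera images.
- carrier: Specimen carrier, fixed: dark-blue shell 108 (x) x 230 (y) x 72 mm high, pale hinged lid on it, 106 mm in all when shut. Origin: centre of its underside; x points from handle side to hinge side, y along its length, z up. Inside, side by side along y, three dark inserts in varying order: one empty round pocket, one with a white-lidded cup (top at 83 mm), one with three tubes (tops at 99 mm).
- lid (a joint): Lid angle, rad: 0 shut, 1.85 fully open, leaning back beyond the vertical on its stop, where its own weight keeps it. Light (0.22 kg), damped hinge, no latch, moved by under 3 N at the handle; let go below about 1.1 it falls shut, beyond about 1.35 it falls back onto its stop.
- lid_handle (a point): Middle of the lid's black bar handle: round, 12 mm thick, 80 mm straight along the carrier's y, its axis 40 mm in front of the lid's front face (34 mm clear gap behind the bar, nothing below it). 89 mm above the table when shut. It moves with the lid about lid_hinge; the bar can turn between the fingers.
- lid_hinge (a point): Point on the lid's hinge axis at mid-length, 72 mm above the table; the axis runs along the carrier's y. With the lid shut the handle lies 153 mm from it toward the carrier's -x and 17 mm higher.
- insert_free: The insert with the empty pocket, 94 x 70 x 50 mm, fixed in the carrier with its top 55 mm above the table; origin: centre of its underside, axes as the carrier's.
- pocket (a point): Centre of the mouth of the empty round pocket (58 mm across, 44 mm deep), 55 mm above the table. Its z points up.
- insert_cup: The same kind of insert, holding the white-lidded cup; leave alone.
- insert_tubes: Insert with six 14.5 mm holes, holding three capped tubes; leave alone.
- cup_orange: Specimen cup with orange screw lid, standing upright on the table, to be carried: 72 mm high, body 50 mm across at most, lid 55 mm across from 58 to 72 mm height, 35 to 70 g. Origin: centre of its underside; z up along its axis.
- cup_blue: The same cup with a light-blue lid, standing on the table near the orange one (either may be the nearer); leave alone. Origin: centre of its underside.
- cup_white: The same cup with a white lid, standing in the carrier; leave alone. Origin: centre of its underside.
- tube_a: Red-capped tube, 88 mm long, upright in the tube insert; leave alone. Origin: centre of its foot.
- tube_b: Lilac-capped tube, 88 mm long, upright in the tube insert; leave alone. Origin: centre of its foot.
- tube_c: Red-capped tube, 88 mm long, upright in the tube insert; leave alone. Origin: centre of its foot.
- rack: Loose cream wire tube rack, 136 x 71 x 74 mm, standing between the cups and the carrier, with three capped tubes whose tops are 92 mm above the table; leave alone. Origin: centre of its underside, x along its length.
- dropper: Brown dropper bottle with black top, 33 mm across, 106 mm high; leave alone. Origin: centre of its underside.
- rack_tube_a: Lilac-capped tube, 88 mm long, standing in the loose rack; leave alone. Origin: centre of its foot.
- rack_tube_b: Red-capped tube, 88 mm long, standing in the loose rack; leave alone. Origin: centre of its foot.
- rack_tube_c: Red-capped tube, 88 mm long, standing in the loose rack; leave alone. Origin: centre of its foot.

How it is judged:
On the way, in this order (a step that is already met when the one before it is completed fails the run):
1. the lid rests fully open on its stop (value of joint lid above 1.78 rad and height (world z) of cup_orange below 0.02 m), for 0.2 s.
2. the cup is lifted clear of the table (height (world z) of cup_orange above 0.06 m and value of joint lid above 1.75 rad), for 0.1 s.
At the end, for the whole second after the job is handed in: The lid is fully open (over 1.75 rad); the orange-lidded cup hangs in the gripper's fingers, at rest, upright within 0.12 rad, its axis within 7 mm of the centre of the empty pocket, its base 3 to 22 mm above the pocket's mouth, touching neither the carrier, its inserts nor what stands in them (value of joint lid above 1.75 rad and z of cup_orange in the frame of pocket between 0.003 and 0.022 m and horizontal distance between cup_orange and pocket below 0.007 m and angle between cup_orange's own z axis and vertical below 0.12 rad and linear speed of cup_orange below 0.02 m/s and contact force between the fingers and cup_orange above 0.5 N and contact force between cup_orange and carrier below 0.1 N and contact force between cup_orange and insert_free below 0.1 N and contact force between cup_orange and insert_cup below 0.1 N and contact force between cup_orange and insert_tubes below 0.1 N and contact force between cup_orange and cup_white below 0.1 N and contact force between cup_orange and tube_a below 0.1 N and contact force between cup_orange and tube_b below 0.1 N and contact force between cup_orange and tube_c below 0.1 N); the arm keeps its last pose, push and grip.
It fails at once if the orange cup is tipped by more than 0.5 rad (angle between cup_orange's own z axis and vertical above 0.5 rad).
It fails at once if the orange cup touches the carrier or its contents (over 0.5 N) (contact force between cup_orange and carrier above 0.5 N or contact force between cup_orange and insert_free above 0.5 N or contact force between cup_orange and insert_cup above 0.5 N or contact force between cup_orange and insert_tubes above 0.5 N or contact force between cup_orange and cup_white above 0.5 N or contact force between cup_orange and tube_a above 0.5 N or contact force between cup_orange and tube_b above 0.5 N or contact force between cup_orange and tube_c above 0.5 N).
It fails at once if another cup, the rack, a tube or the dropper bottle is moved by more than 25 mm or knocked over (distance of any of cup_blue, cup_white, rack, dropper, tube_a, tube_b, tube_c, rack_tube_c, rack_tube_b, rack_tube_a from where it was at the start of the episode above 0.025 m or angle between any of cup_blue, dropper's own z axis and vertical above 0.5 rad or angle between rack's own z axis and vertical above 0.3 rad).
It also fails if it takes over 64 s, if anything falls off the work surface, if the arm or the gripper's body presses on something with over 40 N, if the wrist force passes 120 N, or if a joint passes its speed limit or range.

## Working session

There is one attempt and no reset: what is moved stays moved. The work goes in short steps, Python scripts to look and compute and a tool call to move; the robot and the scene stay as the last step left them, time stands still between calls to the robot, and variables do not carry over. Pictures are saved under pics/ and viewed, at most 10 in all, crops included, and the job is handed in when it is done.

Besides the shell and the picture viewer there is one more tool, called after "Call:" as name([rows], argument=value, ...), one row to a line, values as JSON. step_arm: Moves the arm, as the interface text tells. Its arguments: {"type":"object","properties":{"deltas":{"type":"array","items":{"type":"array","items":{"type":"number"}}},"newtons":{"type":"number"}},"required":["deltas"]}

```bash
mkdir -p pics
cat > h.py <<'E'
from workcell import *
import numpy as np, cv2
def cloud(d):
    z=d["z_map"];K=d["K"];v,u=np.indices(z.shape)
    P=np.stack([(u-K[0,2])*z/K[0,0],(v-K[1,2])*z/K[1,1],z,np.ones_like(z)],-1)
    W=(P@d["world_from_camera"].T)[...,:3]; W[z==0]=np.nan
    return W
def save(d,n): cv2.imwrite("pics/"+n,d["image"][...,::-1])
E
python3 - <<'E'
from h import *
s=get_state();print(s)
ims=[]
for n in("top","scene"):
    d=read_camera(n);np.savez(n+".npz",**d);ims.append(d)
    print(n,d["world_from_camera"].round(3).tolist())
save(ims[0],"top.png");save(ims[1],"scene.png")
E
```

```text
{'clock': 0.0, 'joint_pos': array([ 1.02639132e+00,  3.13992892e-01,  4.49561644e-02,  1.30356599e+00,
       -6.86728396e-06,  1.43116961e+00]), 'qvel': array([ 7.68443527e-04, -8.84868038e-05,  1.13806272e-04,  2.28164364e-05,
        1.17444180e-03, -1.00026854e-03]), 'tau': array([ 6.92032027e-04, -4.80628037e+01,  2.98531508e+01,  1.91328867e-02,
       -8.45671752e-05, -8.37419435e-06]), 'tcp_pos': array([0.22620299, 0.5280849 , 0.23040379]), 'orientation': array([-2.99684841e-04,  2.01010199e-01,  9.79588732e-01, -8.52033578e-04]), 'wrist_force': array([-0.32861287, -0.05482553,  0.42434113]), 'ft_torque': array([ 0.01469871, -0.03790807,  0.0112342 ]), 'grip_force': 0.0, 'finger_gap': 0.08550752200674527}
top [[-0.022, -0.981, 0.194, 0.333], [-0.999, 0.028, 0.029, -0.005], [-0.034, -0.193, -0.981, 1.149], [0.0, 0.0, 0.0, 1.0]]
scene [[0.582, -0.618, 0.528, 0.072], [-0.813, -0.439, 0.382, -0.335], [-0.004, -0.652, -0.758, 0.807], [0.0, 0.0, 0.0, 1.0]]
```

View pics/top.png

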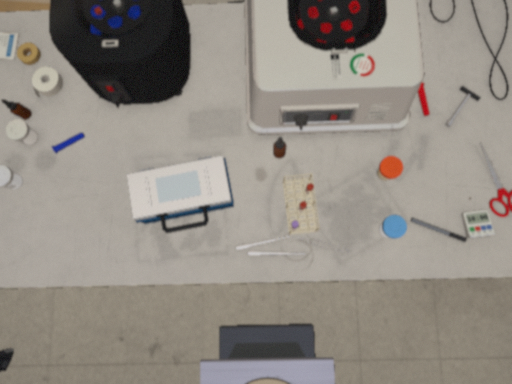

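View pics/scene.png

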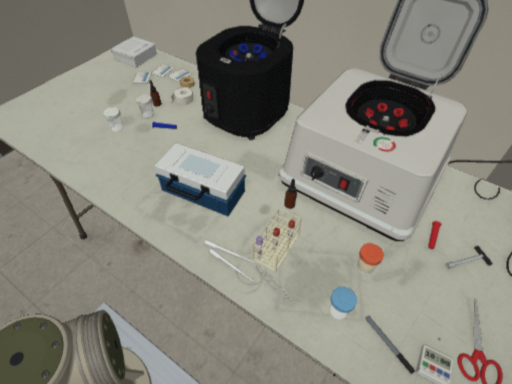

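The top view shows the carrier at (180,190) with its handle at (186,218), the rack at (300,205), the dropper at (280,148), the orange cup at (391,167) and the blue cup at (395,227). The white centrifuge stands behind the rack and cups.

```bash
cat > m.py <<'E'
from h import *
for n in("top","scene"):
    d=dict(np.load(n+".npz"));W=cloud(d);im=d["image"];hsv=cv2.cvtColor(im,cv2.COLOR_RGB2HSV).astype(int)
    H,S,V=hsv[...,0],hsv[...,1],hsv[...,2]; X,Y,Z=W[...,0],W[...,1],W[...,2]
    print(n,"K",d["K"][0,0], "table z",np.nanmedian(Z[(abs(Z)<.02)]))
    def rep(name,m):
        m=m&np.isfinite(Z)
        if m.sum()<5: print(name,m.sum());return
        p=W[m]; (c,r)=cv2.minEnclosingCircle(p[:,:2].astype(np.float32))
        print(name,m.sum(),"med",np.median(p,0).round(4),"circ",np.round(c,4),round(r,4),"z",p[:,2].min().round(3),p[:,2].max().round(3))
    reg=(X>.25)&(X<.8)&(Y<.45)&(Y>-.5)
    rep("orange",reg&(S>150)&((H<12))&(abs(Z-.072)<.008)&(Y<-.15))
    rep("blue",reg&(S>90)&(abs(H-105)<15)&(abs(Z-.072)<.008)&(Y<-.15))
    rep("dropper",reg&(Z>.08)&(Z<.125)&(V<90)&(abs(Y+.02)<.06))
    rk=reg&(Z>.03)&(Z<.105)&(Y<.02)&(Y>-.15)&(X<.53)
    p=W[rk]; print("rack",len(p),cv2.minAreaRect(p[:,:2].astype(np.float32)),p[:,2].max())
    hb=reg&(V<70)&(Z>.07)&(Z<.11)&(Y>.08)&(X<.5)
    p=W[hb]; print("handle",len(p),cv2.minAreaRect(p[:,:2].astype(np.float32)),np.median(p,0))
    ld=reg&(abs(Z-.106)<.006)&(Y>.06)&(V>130)
    p=W[ld]; print("lid",len(p),cv2.minAreaRect(p[:,:2].astype(np.float32)),np.median(p,0))
    b=cv2.boxPoints(cv2.minAreaRect(p[:,:2].astype(np.float32)));print(b.round(4).tolist())
E
python3 m.py
python3 - <<'E'
import workcell;print([x for x in dir(workcell) if x[0]!='_'])
E
```

```text
top K 460.24927191709946 table z 0.001589433244510996
orange 383 med [ 0.5935 -0.3103  0.0733] circ [ 0.5942 -0.3111] 0.0269 z 0.065 0.079
blue 398 med [ 0.4522 -0.3069  0.073 ] circ [ 0.4534 -0.3075] 0.0268 z 0.066 0.079
dropper 52 med [ 0.6849 -0.0577  0.1081] circ [ 0.6832 -0.0609] 0.0295 z 0.081 0.125
rack 543 ((0.49150723218917847, -0.09679746627807617), (0.0817321389913559, 0.06848971545696259), 4.762284278869629) 0.09575107640791569
handle 212 ((0.4766176640987396, 0.1827528476715088), (0.04101468622684479, 0.11326427012681961), 7.819021224975586) [0.46649012 0.18629542 0.09538811]
lid 4415 ((0.5548800230026245, 0.1931227743625641), (0.11001669615507126, 0.23094172775745392), 9.61999797821045) [0.55327445 0.19212949 0.10760732]
[[0.4812999963760376, 0.2978000044822693], [0.5199000239372253, 0.07010000199079514], [0.6284000277519226, 0.0885000005364418], [0.5898000001907349, 0.31619998812675476]]
scene K 352.22369225437933 table z 0.0018972145752894076
orange 362 med [ 0.5902 -0.3102  0.0734] circ [ 0.5923 -0.3099] 0.0269 z 0.065 0.079
blue 459 med [ 0.4487 -0.3073  0.0734] circ [ 0.45   -0.3065] 0.0269 z 0.064 0.077
dropper 66 med [ 0.7033 -0.0598  0.105 ] circ [ 0.6819 -0.0582] 0.03 z 0.08 0.124
rack 632 ((0.48930034041404724, -0.09465097635984421), (0.08232395350933075, 0.06938572973012924), 4.051509857177734) 0.09450457662920131
handle 247 ((0.4727690815925598, 0.18542249500751495), (0.046569548547267914, 0.11764008551836014), 3.437180280685425) [0.46382825 0.18605114 0.09470441]
lid 2367 ((0.5523021817207336, 0.19529372453689575), (0.11134089529514313, 0.23150725662708282), 9.55136489868164) [0.54800849 0.18719644 0.10803781]
[[0.4781999886035919, 0.3001999855041504], [0.5166000127792358, 0.07190000265836716], [0.6263999938964844, 0.09040000289678574], [0.5879999995231628, 0.31869998574256897]]
['MotionError', 'get_state', 'grasp_offset', 'hand_in', 'read_camera']
```

Run:
```python
from h import *
print("grasp_offset",grasp_offset)
for n in("top","scene"):
    d=dict(np.load(n+".npz"));W=cloud(d);X,Y,Z=[W[...,i] for i in range(3)]
    for y in np.arange(-.45,.45,.06):
        m=(abs(Y-y)<.03)&(X>.35)&(Z>.13)&(Z<.7)
        print(n,round(y,2),[ (np.round(np.percentile(X[m&(Z>a)&(Z<b)],1),3) if (m&(Z>a)&(Z<b)).sum()>5 else None) for a,b in((.13,.2),(.2,.3),(.3,.7))])
    # bar axis: dark points at most -x in carrier frame
    t=np.deg2rad(9.6);ex=np.array([np.cos(t),np.sin(t)]);ey=np.array([-ex[1],ex[0]]);c=np.array([.5536,.194])
    u=(W[...,:2]-c)@ex;v=(W[...,:2]-c)@ey
    m=(d["image"].max(-1)<80)&(u<-.08)&(u>-.12)&(abs(v)<.03)&(Z>.07)
    print("bar u,v,z",np.median(u[m]),np.median(Z[m]),m.sum(), "ends v",[np.percentile(v[(d["image"].max(-1)<80)&(u<-.07)&(u>-.12)&(abs(v)<.08)&(Z>.07)],q) for q in(1,99)])
```

```text
grasp_offset 0.0187
top -0.45 [None, None, None]
top -0.39 [None, None, None]
top -0.33 [np.float64(0.715), np.float64(0.725), None]
top -0.27 [np.float64(0.713), np.float64(0.724), None]
top -0.21 [np.float64(0.706), np.float64(0.724), None]
top -0.15 [np.float64(0.704), np.float64(0.724), None]
top -0.09 [np.float64(0.683), np.float64(0.724), None]
top -0.03 [np.float64(0.707), np.float64(0.725), None]
top 0.03 [np.float64(0.723), np.float64(0.738), None]
top 0.09 [None, None, None]
top 0.15 [np.float64(0.877), np.float64(0.882), None]
top 0.21 [np.float64(0.806), np.float64(0.808), None]
top 0.27 [np.float64(0.795), np.float64(0.797), None]
top 0.33 [np.float64(0.783), np.float64(0.796), None]
top 0.39 [np.float64(0.787), np.float64(0.798), None]
top 0.45 [np.float64(0.823), np.float64(0.828), None]
bar u,v,z -0.09382266397767083 0.09588073514183348 86 ends v [np.float64(-0.053940063757767095), np.float64(0.05054828241578142)]
scene -0.45 [None, None, None]
scene -0.39 [np.float64(1.675), None, None]
scene -0.33 [np.float64(0.714), np.float64(0.723), None]
scene -0.27 [np.float64(
[... 251 characters left out ...]
4)]
scene -0.03 [np.float64(0.705), np.float64(0.723), np.float64(1.093)]
scene 0.03 [np.float64(0.72), np.float64(0.732), None]
scene 0.09 [np.float64(1.675), np.float64(1.675), None]
scene 0.15 [np.float64(0.923), np.float64(0.904), None]
scene 0.21 [np.float64(0.807), np.float64(0.808), np.float64(1.087)]
scene 0.27 [np.float64(0.793), np.float64(0.795), np.float64(1.086)]
scene 0.33 [np.float64(0.781), np.float64(0.794), np.float64(1.091)]
scene 0.39 [np.float64(0.784), np.float64(0.796), np.float64(1.085)]
scene 0.45 [np.float64(0.819), np.float64(0.831), None]
bar u,v,z -0.0968342303450031 0.09546368139276074 87 ends v [np.float64(-0.05303093414299258), np.float64(0.05395623720067416)]
```

Call:
step_arm([
  [23,-35,0,0,0,-5.7,-0.3],
  [23,-35,0,0,0,-5.7,-0.3],
  [23,-35,0,0,0,-5.7,-0.3],
  [23,-35,0,0,0,-5.7,-0.3],
  [23,-35,0,0,0,-5.7,-0.3],
], newtons=30)

```text
clock: 0.6
tcp_pos: [0.3418, 0.352, 0.231]
orientation: [-0.0, 0.438, 0.899, -0.0]
wrist_force: [0.3, 0.5, -0.0]
finger_gap: 0.0301
grip_force: 0.0
```

Call:
step_arm([
  [23,-35,0,0,0,-5.7,-0.3],
  [23,-35,0,0,0,-5.7,-0.3],
  [23,-35,0,0,0,-5.7,-0.3],
  [23,-35,0,0,0,-5.7,-0.3],
  [23,-35,0,0,0,-5.9,-0.3],
])

```text
clock: 1.1
tcp_pos: [0.4569, 0.1769, 0.2311]
orientation: [-0.0, 0.647, 0.762, -0.0]
wrist_force: [0.4, -0.2, 0.4]
finger_gap: 0.0298
grip_force: 0.0
```

Call:
step_arm([
  [3,0,0,0,0,0,-0.3],
  [0,0,-30,0,0,0,-0.3],
  [0,0,-30,0,0,0,-0.3],
  [0,0,0,0,0,0,-0.3],
])

```text
clock: 1.5
tcp_pos: [0.4562, 0.1781, 0.1675]
orientation: [-0.003, 0.645, 0.764, -0.003]
wrist_force: [-0.8, -0.5, -0.1]
finger_gap: 0.0298
grip_force: 0.0
```

Run:
```python
from h import *
from scipy.spatial.transform import Rotation as R
s=get_state();print(s["tcp_pos"],R.from_quat(s["orientation"],scalar_first=True).as_matrix().round(3).tolist(),s["finger_gap"],s["joint_pos"].round(2))
d=read_camera("wrist");save(d,"w1.png");np.savez("w1.npz",**d)
```

```text
[0.45616674 0.17813949 0.16750295] [[-0.167, 0.986, -0.008], [0.986, 0.167, -0.002], [-0.0, -0.008, -1.0]] 0.029794446381019905 [ 0.21  0.19 -0.28  1.11  0.    1.61]
```

View pics/w1.png

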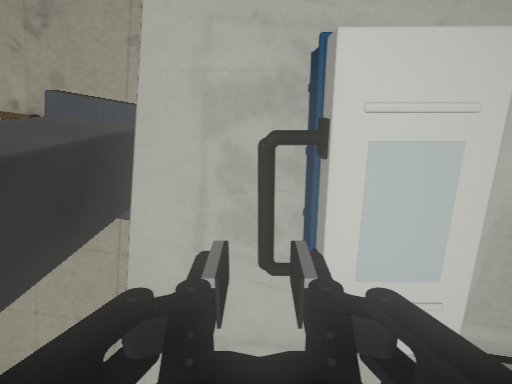

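The wrist view shows the bar upright at column 266, rows 140–270, lying between the two fingers (columns 216–305). I'll check it by depth.

Run:
```python
from h import *
d=dict(np.load("w1.npz"));W=cloud(d);im=d["image"]
t=np.deg2rad(9.6);ex=np.array([np.cos(t),np.sin(t)]);ey=np.array([-ex[1],ex[0]])
m=np.zeros(im.shape[:2],bool);m[160:240,255:278]=1;m&=(im.max(-1)<90)
p=W[m];print(np.nanmedian(p,0),np.nanmin(p,0),np.nanmax(p,0),m.sum())
m=np.zeros(im.shape[:2],bool);m[125:285,258:300]=1
m&=(im.max(-1)<90)&(W[...,2]>.075)&(W[...,2]<.11)
p=W[m];print("ends",cv2.minAreaRect(p[:,:2].astype(np.float32)))
for n,m in(("lid",(im.min(-1)>150)&(abs(W[...,2]-.106)<.006)),):
    p=W[m];b=cv2.boxPoints(cv2.minAreaRect(p[:,:2].astype(np.float32)));print(n,b,cv2.minAreaRect(p[:,:2].astype(np.float32)))
```

```text
[0.45888719 0.18600028 0.09433949] [0.44903187 0.15362434 0.08903132] [0.46977266 0.21392077 0.09754593] 1294
ends ((0.4682750105857849, 0.1804845929145813), (0.02766161784529686, 0.10890968888998032), 9.506330490112305)
lid [[0.48015726 0.29882511]
 [0.51927173 0.07202093]
 [0.6268214  0.09056887]
 [0.5877069  0.31737304]] ((0.5534893274307251, 0.19469699263572693), (0.10913731902837753, 0.23015227913856506), 9.784943580627441)
```

Call:
step_arm([
  [3,1,-33,0,0,0,-0.3],
  [0,0,-33,0,0,0,-0.3],
  [0,0,-31,0,0,0,-0.3],
  [0,0,0,0,0,0,-0.3],
])

```text
clock: 1.95
tcp_pos: [0.4601, 0.1796, 0.0723]
orientation: [-0.002, 0.645, 0.764, -0.002]
wrist_force: [-0.5, 0.1, -0.4]
finger_gap: 0.0298
grip_force: 0.0
```

Call:
step_arm([
  [0,0,0,0,0,0,-0.9],
  [0,0,0,0,0,0,-0.9],
  [0,0,0,0,0,0,-0.9],
  [0,0,0,0,0,0,-0.9],
])

```text
clock: 2.35
tcp_pos: [0.4601, 0.1796, 0.0758]
orientation: [-0.001, 0.645, 0.764, -0.001]
wrist_force: [-6.8, -0.7, 0.4]
finger_gap: 0.0105
grip_force: 29.2
```

Run:
```python
import numpy as np
th=np.r_[np.linspace(0,106,16)]
a=np.deg2rad(6.34+th);h=-153.9*np.cos(a);z=153.9*np.sin(a)
t=np.deg2rad(9.7)
for k in range(15):print([round(float(v),1) for v in((h[k+1]-h[k])*np.cos(t),(h[k+1]-h[k])*np.sin(t),z[k+1]-z[k])])
```

```text
[3.2, 0.5, 18.7]
[5.4, 0.9, 18.1]
[7.6, 1.3, 17.3]
[9.7, 1.6, 16.2]
[11.5, 2.0, 14.9]
[13.3, 2.3, 13.4]
[14.8, 2.5, 11.6]
[16.1, 2.7, 9.7]
[17.1, 2.9, 7.6]
[17.9, 3.1, 5.4]
[18.4, 3.2, 3.1]
[18.7, 3.2, 0.8]
[18.6, 3.2, -1.5]
[18.3, 3.1, -3.9]
[17.7, 3.0, -6.1]
```

Call:
step_arm([
  [3.2,0.5,18.7,0,0,0,-0.9],
  [5.4,0.9,18.1,0,0,0,-0.9],
  [7.6,1.3,17.3,0,0,0,-0.9],
  [0,0,0,0,0,0,-0.9],
])

```text
clock: 2.75
tcp_pos: [0.4768, 0.1824, 0.1326]
orientation: [-0.001, 0.645, 0.764, -0.001]
wrist_force: [-11.5, -2.0, 4.8]
finger_gap: 0.0104
grip_force: 29.9
```

Call:
step_arm([
  [8.7,1.4,16.2,0,0,0,-0.9],
  [11.0,2.0,14.9,0,0,0,-0.9],
  [13.3,2.3,13.4,0,0,0,-0.9],
  [14.8,2.5,11.6,0,0,0,-0.9],
  [0,0,0,0,0,0,-0.9],
])

```text
clock: 3.25
tcp_pos: [0.5272, 0.191, 0.1908]
orientation: [0.001, 0.645, 0.764, 0.002]
wrist_force: [-10.5, -1.2, 14.1]
finger_gap: 0.0105
grip_force: 30.8
```

Call:
step_arm([
  [16.1,2.7,9.7,0,0,0,-0.9],
  [17.1,2.9,7.6,0,0,0,-0.9],
  [17.9,3.1,5.4,0,0,0,-0.9],
  [18.4,3.2,3.1,0,0,0,-0.9],
  [0,0,0,0,0,0,-0.9],
])

```text
clock: 3.75
tcp_pos: [0.5991, 0.2032, 0.2148]
orientation: [0.002, 0.645, 0.764, 0.003]
wrist_force: [-1.7, 0.4, 7.8]
finger_gap: 0.0106
grip_force: 32.1
```

Call:
step_arm([
  [18.7,3.2,0.8,0,0,0,-0.9],
  [18.6,3.2,-1.5,0,0,0,-0.9],
  [18.3,3.1,-3.9,0,0,0,-0.9],
  [14,2.4,-5,0,0,0,-0.9],
  [0,0,0,0,0,0,-0.9],
])

```text
clock: 4.25
tcp_pos: [0.6681, 0.2149, 0.2036]
orientation: [0.002, 0.645, 0.764, 0.002]
wrist_force: [1.6, 1.3, 2.6]
finger_gap: 0.0106
grip_force: 31.9
```

Call:
step_arm([
  [0,0,0,0,0,0,-0.2],
  [0,0,0,0,0,0,-0.2],
  [0,0,0,0,0,0,-0.2],
  [0,0,0,0,0,0,-0.2],
  [0,0,0,0,0,0,-0.2],
])

```text
clock: 4.75
tcp_pos: [0.6652, 0.2142, 0.2008]
orientation: [-0.0, 0.645, 0.764, -0.0]
wrist_force: [-0.9, 0.0, -0.6]
finger_gap: 0.0342
grip_force: 0.0
```

Call:
step_arm([
  [0,0,25,0,0,0,-0.2],
  [0,0,40,0,0,0,-0.2],
  [-20,0,20,0,0,0,0],
  [-50,-20,0,0,0,0,1],
  [-50,-50,0,0,0,0,1],
])

```text
clock: 5.25
tcp_pos: [0.5627, 0.1615, 0.2861]
orientation: [0.0, 0.644, 0.765, 0.001]
wrist_force: [0.2, -2.0, 0.6]
finger_gap: 0.0703
grip_force: 0.0
```

Run:
```python
from h import *
print(get_state()["tcp_pos"])
for n in("top","scene"):
    d=read_camera(n);np.savez(n+"2.npz",**d);save(d,n+"2.png")
```

```text
[0.56270059 0.16150072 0.28607215]
```

View pics/scene2.png

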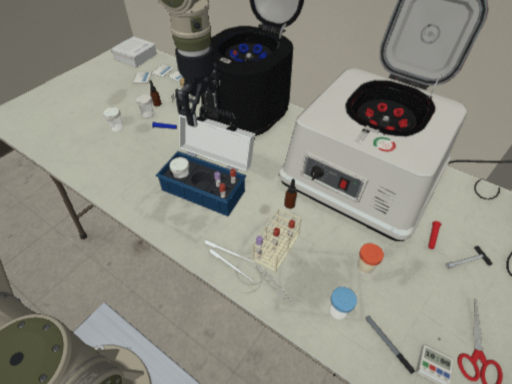

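The lid is open. The inserts run white cup (180,167), empty middle pocket (201,180), tubes (225,185). Next I'll go above the orange cup.

Call:
step_arm([
  [-6,-47,0,0,0,0,1],
  [0,-47,0,0,0,0,1],
  [0,-47,0,0,0,0,1],
  [0,-47,0,0,0,0,1],
  [0,-47,0,0,0,0,1],
])

```text
clock: 5.85
tcp_pos: [0.5581, -0.0764, 0.2861]
orientation: [0.0, 0.645, 0.764, 0.0]
wrist_force: [1.4, 0.0, -0.1]
finger_gap: 0.0856
grip_force: 0.0
```

Call:
step_arm([
  [0,-47,0,0,0,0,1],
  [6,-47,0,0,0,0,1],
  [10,-47,0,0,0,0,1],
  [10,-47,0,0,0,0,1],
  [10,-47,0,0,0,0,1],
])

```text
clock: 6.35
tcp_pos: [0.5943, -0.3118, 0.2859]
orientation: [0.001, 0.646, 0.764, 0.0]
wrist_force: [0.2, 0.1, -0.5]
finger_gap: 0.0854
grip_force: 0.0
```

Call:
step_arm([
  [0,0,-40,0,0,0,1],
  [0,0,-40,0,0,0,1],
  [0,0,0,0,0,0,1],
  [0,0,0,0,0,0,1],
])

```text
clock: 6.75
tcp_pos: [0.5935, -0.3093, 0.2056]
orientation: [-0.001, 0.645, 0.764, -0.0]
wrist_force: [0.3, -0.3, 0.3]
finger_gap: 0.0856
grip_force: 0.0
```

Run:
```python
from h import *
print(get_state()["tcp_pos"],get_state()["finger_gap"])
for n in("top","scene","wrist"):
    d=read_camera(n);np.savez(n+"3.npz",**d);save(d,n+"3.png");W=cloud(d)
    hsv=cv2.cvtColor(d["image"],cv2.COLOR_RGB2HSV).astype(int)
    m=(hsv[...,0]<12)&(hsv[...,1]>150)&(abs(W[...,2]-.073)<.006)&(W[...,1]<-.2)
    if m.sum()>20:
        c,r=cv2.minEnclosingCircle(W[m][:,:2].astype(np.float32));print(n,"orange",np.round(c,4),r,m.sum())
    # white cup lid
    X,Y,Z=[W[...,i] for i in range(3)]
    m=(abs(Z-.084)<.005)&(abs(X-.545)<.06)&(abs(Y-.26)<.06)
    if m.sum()>20:
        c,r=cv2.minEnclosingCircle(W[m][:,:2].astype(np.float32));print(n,"white",np.round(c,4),r,np.median(W[m],0))
a=dict(np.load("top3.npz"))["image"][140:240,110:250];b=dict(np.load("scene3.npz"))["image"][130:230,140:280]
f=lambda i:cv2.resize(i,None,fx=3,fy=3,interpolation=cv2.INTER_CUBIC)
cv2.imwrite("pics/c3.png",np.vstack([f(a),f(b)])[...,::-1])
```

```text
[ 0.59353358 -0.30933881  0.20556488] 0.08564291755876662
top orange [ 0.5988 -0.3046] 0.023614929988980293 123
top white [0.5627 0.2806] 0.05367669463157654 [0.54447118 0.26521393 0.08413398]
scene orange [ 0.5926 -0.3089] 0.02692701853811741 350
scene white [0.5612 0.2823] 0.054843347519636154 [0.54218717 0.2674102  0.08469139]
wrist orange [ 0.5942 -0.3105] 0.027333803474903107 2737
```

View pics/c3.png

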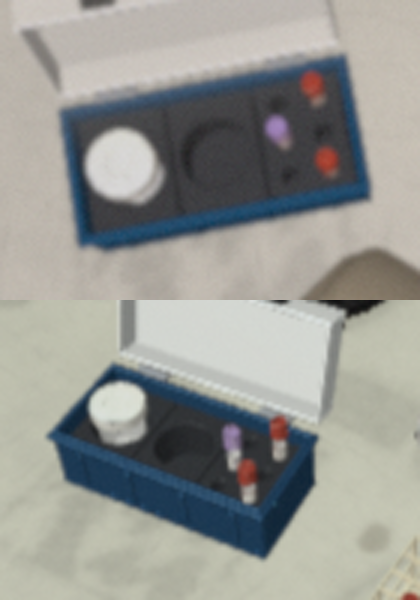

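View pics/wrist3.png

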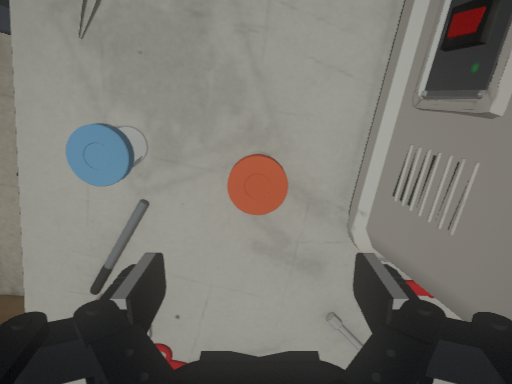

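Call:
step_arm([
  [1,-1,-40,0,0,0,1],
  [0,0,-40,0,0,0,1],
  [0,0,-40,0,0,0,1],
  [0,0,-30,0,0,0,1],
  [0,0,-18,0,0,0,1],
])

```text
clock: 7.4
tcp_pos: [0.5954, -0.3105, 0.0375]
orientation: [0.0, 0.645, 0.764, 0.0]
wrist_force: [0.1, -0.7, -0.8]
finger_gap: 0.0851
grip_force: 0.0
```

Call:
step_arm([
  [0,0,0,0,0,0,1],
  [0,0,0,0,0,0,0.3],
  [0,0,0,0,0,0,0.1],
  [0,0,0,0,0,0,0],
  [0,0,0,0,0,0,0],
], newtons=30)

```text
clock: 7.9
tcp_pos: [0.5967, -0.3118, 0.0407]
orientation: [0.003, 0.645, 0.764, 0.0]
wrist_force: [-1.0, -0.3, 6.9]
finger_gap: 0.0528
grip_force: 31.1
```

Call:
step_arm([
  [0,0,10,0,0,0,-0.2],
  [0,0,30,0,0,0,-0.2],
  [0,0,40,0,0,0,-0.2],
  [0,0,40,0,0,0,-0.2],
  [0,0,40,0,0,0,-0.2],
])

```text
clock: 8.4
tcp_pos: [0.5944, -0.3105, 0.2002]
orientation: [0.0, 0.645, 0.764, -0.0]
wrist_force: [1.0, -0.7, -1.6]
finger_gap: 0.0524
grip_force: 31.7
```

Call:
step_arm([
  [0,0,20,0,0,0,-0.2],
  [-10,15,0,0,0,0,-0.2],
  [-15,30,0,0,0,0,-0.2],
  [-15,40,0,0,0,0,-0.2],
  [0,40,0,0,0,0,-0.2],
])

```text
clock: 8.9
tcp_pos: [0.5528, -0.1848, 0.2187]
orientation: [-0.0, 0.646, 0.763, -0.0]
wrist_force: [1.0, 0.7, -0.4]
finger_gap: 0.0527
grip_force: 31.7
```

Call:
step_arm([
  [0,40,0,0,0,0,-0.2],
  [0,40,0,0,0,0,-0.2],
  [0,40,0,0,0,0,-0.2],
  [0,40,0,0,0,0,-0.2],
  [0,40,0,0,0,0,-0.2],
])

```text
clock: 9.4
tcp_pos: [0.5545, 0.0159, 0.2188]
orientation: [0.0, 0.646, 0.764, 0.0]
wrist_force: [1.0, -0.4, -1.1]
finger_gap: 0.053
grip_force: 31.7
```

Call:
step_arm([
  [0,40,0,0,0,0,-0.2],
  [0,40,0,0,0,0,-0.2],
  [0,40,0,0,0,0,-0.2],
  [0,35,0,0,0,0,-0.2],
  [0,20,0,0,0,0,-0.2],
])

```text
clock: 9.9
tcp_pos: [0.5543, 0.192, 0.2187]
orientation: [0.0, 0.644, 0.765, 0.0]
wrist_force: [-0.0, -0.2, -0.4]
finger_gap: 0.0527
grip_force: 31.7
```

Call:
step_arm([
  [0,5,0,0,0,0,-0.2],
  [0,0,0,0,0,0,-0.2],
  [0,0,0,0,0,0,-0.2],
  [0,0,0,0,0,0,-0.2],
])

```text
clock: 10.3
tcp_pos: [0.5549, 0.1932, 0.2179]
orientation: [0.0, 0.646, 0.763, -0.0]
wrist_force: [-0.1, -0.1, 0.1]
finger_gap: 0.0529
grip_force: 31.7
```

```bash
cat > o.py <<'E'
from h import *
import sys
k=sys.argv[1]
from scipy.spatial.transform import Rotation as R
s=get_state();print(s["tcp_pos"].round(4),s["finger_gap"],s["grip_force"],R.from_quat(s["orientation"],scalar_first=True).as_matrix()[:,2].round(3))
T=s["tcp_pos"]
for n in("top","scene","wrist"):
    d=read_camera(n);np.savez(n+k+".npz",**d);save(d,n+k+".png");W=cloud(d)
    hsv=cv2.cvtColor(d["image"],cv2.COLOR_RGB2HSV).astype(int)
    m=(hsv[...,0]<12)&(hsv[...,1]>150)&(np.linalg.norm(W[...,:2]-T[:2],axis=-1)<.04)&(W[...,2]>.115)
    if m.sum()>20:
        p=W[m];zt=np.percentile(p[:,2],85);q=p[abs(p[:,2]-zt)<.006]
        c,r=cv2.minEnclosingCircle(q[:,:2].astype(np.float32));print(n,"orange",np.round(c,4),r,m.sum(),"z",np.percentile(p[:,2],[2,50,85,98]).round(4))
E
python3 o.py 4
```

```text
[0.5549 0.1932 0.2179] 0.052877056818205245 31.71859735477483 [ 0. -0. -1.]
top orange [0.5523 0.176 ] 0.020169049501419067 119 z [0.2425 0.2509 0.2531 0.2956]
scene orange [0.5568 0.1934] 0.0282419603317976 190 z [0.2407 0.2507 0.2525 0.2576]
wrist orange [0.5545 0.1941] 0.0285456832498312 14017 z [0.2403 0.2498 0.2508 0.2516]
```

View pics/scene4.png

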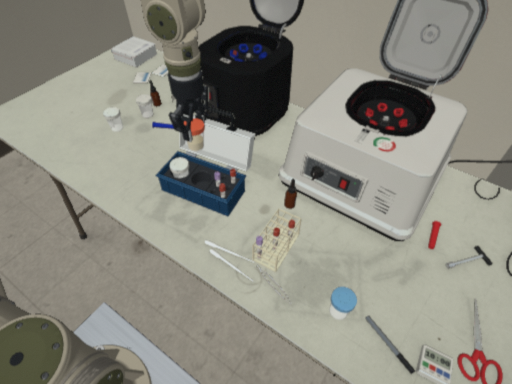

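The cup hangs upright at about (196,130), above the middle of the carrier. I'll measure the pocket itself from the depth maps taken before the cup covered it.

Run:
```python
from h import *
t=np.deg2rad(9.7);ex=np.array([np.cos(t),np.sin(t)]);ey=np.array([-ex[1],ex[0]]);c=np.array([.5535,.1945])
from scipy.optimize import least_squares
for n in("top","scene"):
    W=cloud(dict(np.load(n+"3.npz")));P=W[...,:2]-c;u=P@ex;v=P@ey;Z=W[...,2]
    m=(abs(u)<.044)&(abs(v)<.034)
    p=np.stack([u[m],v[m]],1);z=Z[m];top=abs(z-np.percentile(z,90))<.006
    print(n,m.sum(),np.percentile(z,[5,50,90]).round(4))
    f=lambda q:(1/(1+np.exp(-(np.hypot(p[:,0]-q[0],p[:,1]-q[1])-.029)/.002)))-top
    best=min((least_squares(f,[a,b],diff_step=1e-2,x_scale=.005) for a in(-.006,.001,.006) for b in(-.006,.001,.006)),key=lambda r:r.cost)
    print("pocket uv",best.x.round(4),best.cost,"world",(c+best.x[0]*ex+best.x[1]*ey).round(4))
    # shell rim outline
    m=(abs(Z-.072)<.006)&(abs(u)<.065)&(abs(v)<.13)
    print(cv2.minAreaRect(W[m][:,:2].astype(np.float32)))
    l=(Z>.12)&(Z<.23)&(abs(v)<.1)&(u>0)&(u<.2);A=np.polyfit(Z[l],u[l],1);print("lid lean: du/dz",A,l.sum())
```

```text
top 959 [0.0105 0.0538 0.0583]
pocket uv [ 0.0036 -0.001 ] 23.914585040504534 world [0.5572 0.1942]
((0.5578215718269348, 0.19330355525016785), (0.12176820635795593, 0.238221675157547), 9.69515323638916)
lid lean: du/dz [0.07899942 0.09462094] 1683
scene 601 [-0.7413  0.0413  0.0576]
pocket uv [0.0025 0.0039] 57.497624224354794 world [0.5553 0.1988]
((0.5559591054916382, 0.19573485851287842), (0.12432169169187546, 0.23831072449684143), 9.804058074951172)
lid lean: du/dz [0.02106217 0.10477541] 1327
```

Run:
```python
from h import *
t=np.deg2rad(9.7);ex=np.array([np.cos(t),np.sin(t)]);ey=np.array([-ex[1],ex[0]]);c=np.array([.5535,.1945])
for n in("top","scene"):
    d=dict(np.load(n+"3.npz"));W=cloud(d);P=W[...,:2]-c;u=P@ex;v=P@ey;Z=W[...,2]
    im=d["image"].astype(int);b=(im[...,2]-im[...,0]>35)&(abs(Z-.073)<.004)&(abs(u)<.07)&(abs(v)<.13)
    f=b&(u<-.03)&(abs(v)<.09); print(n,"front rim u",np.percentile(u[f],[3,50,97]).round(4),"back",np.percentile(u[b&(u>.03)&(abs(v)<.09)],[3,50,97]).round(4),
      "v",np.percentile(v[b&(v<-.09)&(abs(u)<.035)],[3,97]).round(4),np.percentile(v[b&(v>.09)&(abs(u)<.035)],[3,97]).round(4))
    l=(Z>.10)&(Z<.2)&(abs(v)<.09)&(u>.04)&(u<.2)&(im.min(-1)>120)
    N=cv2.fitLine(np.stack([u[l],Z[l]],1).astype(np.float32),cv2.DIST_HUBER,0,.01,.01).ravel();print("lid",N,l.sum())
    for z in(.1,.12,.14,.16,.18,.2):
        q=(abs(Z-z)<.006)&(abs(v)<.06)&(u>.03)&(u<.2); print(round(z,2),np.percentile(u[q],[10,50,90]).round(3) if q.sum() else None,end=' ')
    print()
```

```text
top front rim u [-0.0561 -0.0518 -0.0486] back [0.05   0.0517 0.0539] v [-0.1182 -0.1123] [0.1077 0.1141]
lid [0.06552655 0.99785084 0.10610783 0.145408  ] 1452
0.1 [0.097 0.1   0.101] 0.12 [0.103 0.105 0.107] 0.14 [0.107 0.108 0.108] 0.16 None 0.18 [0.094 0.104 0.116] 0.2 [0.108 0.11  0.112] 
scene front rim u [-0.0587 -0.0538 -0.0504] back [0.0479 0.05   0.0527] v [-0.1175 -0.1108] [0.1102 0.1139]
lid [0.20215297 0.97935396 0.10887871 0.1380571 ] 1261
0.1 [0.096 0.098 0.101] 0.12 [0.102 0.104 0.106] 0.14 [0.108 0.11  0.112] 0.16 [0.112 0.114 0.115] 0.18 [0.092 0.101 0.115] 0.2 [0.106 0.109 0.112]
```

Call:
step_arm([
  [0,1,-30,0,0,0,-0.2],
  [0,0,-30,0,0,0,-0.2],
  [0,0,-20,0,0,0,-0.2],
  [0,0,0,0,0,0,-0.2],
])

```text
clock: 10.85
tcp_pos: [0.5525, 0.1943, 0.1345]
orientation: [-0.002, 0.646, 0.764, -0.002]
wrist_force: [-1.1, -0.2, -0.6]
finger_gap: 0.0526
grip_force: 31.7
```

Call:
step_arm([
  [0,0,-12,0,0,0,-0.2],
  [0,0,-12,0,0,0,-0.2],
  [0,0,-5,0,0,0,-0.2],
  [0,0,0,0,0,0,-0.2],
  [0,0,0,0,0,0,-0.2],
])

```text
clock: 11.35
tcp_pos: [0.555, 0.1954, 0.109]
orientation: [0.0, 0.645, 0.764, 0.0]
wrist_force: [-0.4, 0.4, -0.1]
finger_gap: 0.0522
grip_force: 31.8
```

Call:
step_arm([
  [0,0,0,0,0,0,-0.2],
  [0,0,0,0,0,0,-0.2],
  [0,0,0,0,0,0,-0.2],
])

```text
clock: 11.65
tcp_pos: [0.5551, 0.1954, 0.1091]
orientation: [0.0, 0.645, 0.764, 0.0]
wrist_force: [-0.2, -0.1, -0.9]
finger_gap: 0.0525
grip_force: 31.8
```

```bash
python3 o.py 5; python3 -c "
import cv2
a=cv2.imread('pics/scene5.png')[110:230,130:290];b=cv2.imread('pics/top5.png')[120:240,100:260]
cv2.imwrite('pics/c5.png',cv2.resize(cv2.hconcat([a,b]),None,fx=2.5,fy=2.5,interpolation=cv2.INTER_CUBIC))"
```

```text
[0.5551 0.1954 0.1091] 0.05248308079051241 31.75018179321569 [ 0.001  0.    -1.   ]
top orange [0.5543 0.1765] 0.01861916296184063 92 z [0.1354 0.1426 0.1455 0.2434]
scene orange [0.5567 0.1933] 0.02720543183386326 158 z [0.1321 0.1421 0.1439 0.1632]
wrist orange [0.5544 0.1964] 0.028261059895157814 14091 z [0.1314 0.1409 0.1419 0.1427]
```

View pics/c5.png

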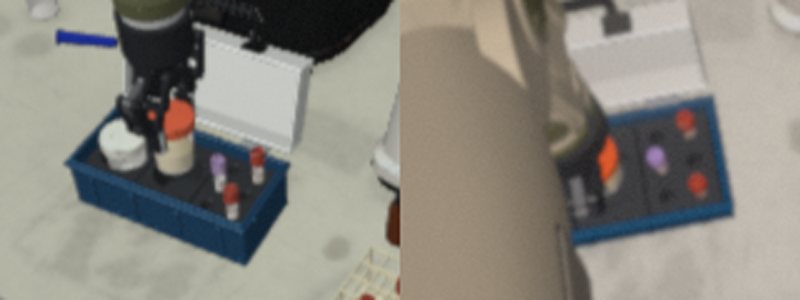

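The cup hangs upright and clear over the middle pocket, with its base about 14 mm above the mouth. I'll lower it a little to the asked height.

Call:
step_arm([
  [-1,-1,-3,0,0,0,-0.2],
  [0,0,0,0,0,0,-0.2],
  [0,0,0,0,0,0,-0.2],
  [0,0,0,0,0,0,-0.2],
  [0,0,0,0,0,0,-0.2],
])

```text
clock: 12.3
tcp_pos: [0.5539, 0.1943, 0.1057]
orientation: [0.0, 0.645, 0.764, 0.0]
wrist_force: [0.0, 0.1, -0.7]
finger_gap: 0.0523
grip_force: 31.8
```

```bash
python3 o.py 6 && python3 -c "
from workcell import *
print(hand_in())"
```

```text
[0.5539 0.1943 0.1057] 0.052329621871490706 31.750369935352865 [ 0.  0. -1.]
top orange [0.5325 0.1725] 0.005680356174707413 96 z [0.1297 0.1394 0.1759 0.2435]
scene orange [0.5558 0.1927] 0.02625362016260624 154 z [0.1287 0.1389 0.1406 0.1585]
wrist orange [0.5534 0.1954] 0.02834715135395527 14085 z [0.1283 0.1377 0.1387 0.1395]
the job is handed in; nothing more can be done
None
```

I handed the job in at about 12.5 s with the lid fully open and the orange cup held upright, centred over the empty middle pocket to within about 2 mm by camera, base about 11 mm above its mouth; the hand-in gave no verdict.

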